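# Stop-button check and re-arm on an electronics test bench

## Robot

A 7-joint arm with a two-finger parallel gripper is mounted at the origin on the work surface. World frame = base frame: x ahead of the robot, y to its left, z up, the work surface at z = 0. Lengths are in m, angles in rad, forces in N, time in s.
With the tool pointing down it reaches from about 0.4 to 0.85 m from the base axis. Payload 4.5 kg.
Tool frame: the origin (TCP) lies at the very end of the fingers, on their centre line; the grasp point (between the pads) lies bot.pinch_z behind it (bot.pinch_z is the distance from the TCP to the grasp point, in m); z points along the fingers, y is the line along which they close (so a half turn about z gives the same grasp; the last joint's range is limited). The gripper opens to 85 mm and grips with 20 to 120 N. Pads are 22 mm wide; open, the fingers measure 114 mm over their backs; the gripper's body (76 mm by 85 mm) begins 54 mm behind the grasp point. The pads swing forward as they close: fully open they stand 13 mm farther back than shut.
Start: joints at [1.234, 0.689, -0.195, 1.565, 0.157, 0.902, -0.215], TCP at [0.227, -0.583, 0.231] pointing down, gripper open.
Joint ranges: [-3.01, 3.01], [-0.46, 2.08], [-1.47, 1.51], [0.13, 2.56], [-1, 4.14], [0.04, 2.09], [-2.66, 2.66]. Speed limits (rad/s): [2.57, 2.57, 3.14, 3.14, 3.14, 3.14, 3.14].

## Interface

Orientations are given as a 3x3 rotation matrix whose columns are the frame's x, y, z axes.
In Python, from bench import bot gives the robot as it stands.
- The arm moves only by the shell command python3 -m handwheel 'ROWS' [FORCE]. ROWS is JSON, a list of rows, each an object with "linear": the shift along the tool's x, y, z in m, a list of three; "dr": the turn, a rotation vector about the tool's x, y, z in degrees, a list of three; "hand": the closure in counts, from 0 (fully open) to 255 (shut). A call has 1 to 10 rows; each row shifts and turns the commanded pose from where the row before left it, along the tool's axes as they then stand; what a row does not reach is not made up. A row lasts 1/12 s, in which the tool goes at most 41.7 mm and 7.16 degrees, less where a joint would pass 70% of its speed; a pose out of reach is approached as far as the arm can. A call with a gripper value outside its range is refused whole. The fingers move at their own pace and stop on an object; FORCE is the grip in N (left out, the last holds). Time passes only in rows, so rows that do not move let the fingers close. It gives the time, the measured TCP pose, the force, the opening and the grip force at its end, in the units of the state.
- bot.read_state(): the state, without advancing time (a new reading comes with each control period).
- bot.camera(name): name is "scene" or "top" or "wrist"; returns (picture, depth): 400x640x3 uint8, red, green, blue; 400x640 float32, m along the optical axis (not along the pixel's ray), 0 where there is no reading.
- bot.camera_params(name): a dict with "vfov" (degrees; the focal length in pixels is half the picture's height over the tangent of half this angle, whatever the lens; pixels are square), "cx", "cy" (the principal point, pixels), "rvec" (rotation vector, rad) and "tvec" (3), from world to camera coordinates, as OpenCV has them. Camera axes: x right, y down, z forward; pixel columns grow to the right and rows downward; lengths in m; the calibration is good to about 2 mm. A picture is of the moment at which its call begins: read the wrist's pose just before it. camera_params takes no time and is no camera call; for the wrist camera it gives the pose at the moment of the call.
- bot.finish_job(): hands the job in; it is judged then, once.
The state is a dict: "t": time; "joint_positions": joint angles; "qvel": joint speeds; "effort": joint torques, N m; "ee_pos": TCP position; "eef_rot": TCP orientation; "force": force on the tool from outside, world axes, zero at the start; "ft_torque": the same for the moment, N m; "gripper_width": opening from 0.0 (shut) to 1.0 (fully open); "grasp_force": force on a finger pad.
Only numpy, scipy, OpenCV 4.12 (cv2) and the standard library are available. Lean on these libraries where they do the work, as an engineer would, in place of code of your own. Each camera call takes 0.05 s, during which the arm holds its last target. There are 200 camera calls.

## Task

Check the bench's stop button and re-arm it: press the mushroom button down until it latches in, then twist it clockwise by pushing the side of its turning bar until it lets go and comes back up, and last press the round re-arm button on the other box fully in and let it spring back. Only push with the fingertips: do not grip, squeeze or lift anything, do not push hard, and leave the other things on the bench where they are.

Things in the scene. Friction and masses are not known exactly. Their poses are not given: they have to be found in the camera images.
- stop_station: aluminium box 110 x 110 mm, its flat top 68 mm above the bench, screwed to the bench, with the grey mushroom stop button, 70 mm across, on a black collar, in the middle of its top; origin at the centre of its underside, z up
- stop_top (a point): centre of the top of the black turning bar, which runs straight across the mushroom head through its axis: 84 mm long (7 mm past the head at each end), 12 mm wide, top 124 mm above the bench with the button out, 116 mm with it in; its upright sides show 21 to 28 mm above the domed head at radii of 25 to 35 mm. x along the bar, y across, z up; it moves with the head, which turns about this z
- stop_press (a joint): how far the mushroom button is pressed in, m: 0 out, 0.008 fully in. About 10 N starts it, then it gives way, snaps down past about half travel and stays latched in (stop at 0.008). It latches only while untwisted
- stop_twist (a joint): how far the mushroom head is twisted clockwise seen from above, rad: 0 at the start, stop at 0.8; it cannot turn the other way. Turning takes about 0.15 N m (5 N at 30 mm); it stays where it is left. Past about 0.3 rad the latch lets go and a light spring (3 N) lifts the head out, if need be only once the fingers no longer rub on it
- rearm_box: grey plastic box 80 x 80 mm, its flat top 48 mm above the bench, screwed to the bench, with the round re-arm button in the middle of its top; origin at the centre of its underside, z up
- rearm_top (a point): centre of the top of the re-arm button: a flat round grey cap 28 mm across in a black collar 44 mm across, 12 mm tall; the cap's top is 74 mm above the bench when out, 6 mm lower when fully in, always at least 8 mm above the collar; z up
- rearm (a joint): how far the re-arm button is pressed, m: 0 out, 0.006 fully in (about 5 N); springs back when let go
- screwdriver: screwdriver lying between the two boxes, a bystander; origin under its middle
- flux_bottle: small upright bottle, 34 mm across, 75 mm tall, a bystander; origin at the centre of its underside
- solder_reel: metal reel standing on its flange, 60 mm across, 40 mm tall, a bystander; origin at the centre of its underside
- parts_tray: black two-compartment tray 110 x 80 x 30 mm, a bystander; origin at the centre of its underside
- heat_sink: finned aluminium heat sink 60 x 50 x 28 mm, a bystander; origin at the centre of its underside
- tip_cup: steel cup 60 mm across, 50 mm tall, a bystander; origin at the centre of its underside
- pliers: pliers lying flat, about 175 mm long and 56 mm wide over the handles, a bystander; origin under the middle

How it is judged:
By the outcome, as a careful person would: the job done as asked, in the order asked, and still so for the second after the job is handed in, with the robot touching nothing.
It also fails if it takes over 56 s, if anything falls off the work surface, if the arm or the gripper's body presses on something with over 40 N, if the wrist force passes 120 N, or if a joint passes its speed limit or range.

## Working session

There is one attempt and no reset: what is moved stays moved. The work goes in short steps, Python scripts to look and compute and a shell command to move; the robot and the scene stay as the last step left them, time stands still between calls to the robot, and variables do not carry over. Pictures are saved under pics/ and viewed, at most 10 in all, crops included, and the job is handed in when it is done.

```bash
mkdir -p pics; ls; python3 - <<'E'
from bench import bot
import cv2
for n in("scene","top"):
    p,d=bot.camera(n); cv2.imwrite(f"pics/{n}1.png",p[:,:,::-1]); import numpy as np; np.savez(f"pics/{n}1.npz",p=p,d=d)
    print(n,bot.camera_params(n))
s=bot.read_state();print(s,bot.pinch_z)
E
```

```text
pics
scene {'vfov': 42.94684819764841, 'cx': 322.4770038170633, 'cy': 201.54629593618913, 'rvec': array([ 1.63278817,  1.94266397, -0.76180288]), 'tvec': array([ 0.09634992, -0.29195358,  1.63732138])}
top {'vfov': 47.822724490269785, 'cx': 320.65168604860406, 'cy': 207.9737406089614, 'rvec': array([ 2.14047769, -2.08872717,  0.20982967]), 'tvec': array([-0.00940384,  0.51482106,  1.1112251 ])}
{'t': 0.1, 'joint_positions': array([ 1.23377477,  0.68990888, -0.19452858,  1.56622052,  0.1572894 ,
        0.90247895, -0.21509102]), 'qvel': array([-0.00066019, -0.00071044, -0.00030854, -0.00294122,  0.00106047,
        0.00064924, -0.00076943]), 'effort': array([-3.33584816e-03, -5.40599155e+01, -1.27134193e+00, -1.58985579e+01,
        9.43246821e-03,  4.35740178e-03,  1.76169027e-05]), 'ee_pos': array([ 0.22625021, -0.58200361,  0.23056418]), 'eef_rot': array([[ 9.31999872e-01,  3.62457961e-01, -6.81850679e-04],
       [ 3.62458588e-01, -9.31998709e-01,  1.47602382e-03],
       [-1.00487367e-04, -1.62279665e-03, -9.99998678e-01]]), 'force': array([-0.9925445 ,  0.09110054, -0.81238203]), 'ft_torque': array([-0.00842084,  0.03447539,  0.02618975]), 'grasp_force': 0.0, 'gripper_width': 1.0022124502294854} 0.0187
```

View pics/top1.png

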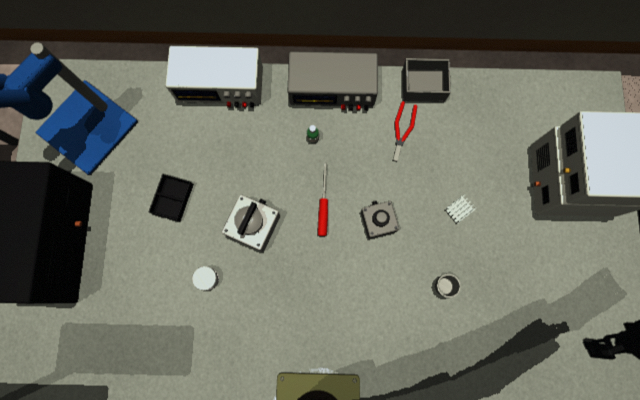

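View pics/scene1.png

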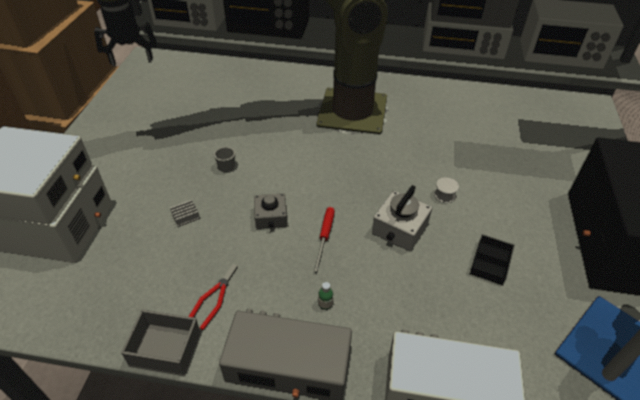

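The top view shows the stop station at about (250,222), with its bar running from (242,235) to (256,205). The re-arm button is at (380,218) and the screwdriver lies between them at (323,205). The scene view agrees.

```bash
cat > h.py <<'E'
import numpy as np, cv2
from bench import bot
def cam(n):
    c=bot.camera_params(n); R=cv2.Rodrigues(np.array(c["rvec"]))[0]; f=200/np.tan(np.radians(c["vfov"]/2))
    return R,np.array(c["tvec"]),f,c["cx"],c["cy"]
def ray(n,uv,z,c=None):
    R,t,f,cx,cy=c or cam(n); o=-R.T@t
    uv=np.atleast_2d(uv).astype(float)
    d=np.c_[(uv[:,0]-cx)/f,(uv[:,1]-cy)/f,np.ones(len(uv))]@R
    return o+d*((z-o[2])/d[:,2])[:,None]
def cloud(n,d,c=None):
    R,t,f,cx,cy=c or cam(n); v,u=np.mgrid[:d.shape[0],:d.shape[1]]
    return (np.stack([(u-cx)/f*d,(v-cy)/f*d,d],-1)-t)@R
E
python3 - <<'E'
from h import *
z=np.load("pics/top1.npz");p,d=z["p"],z["d"]
P=cloud("top",d)
def blob(name,box,m,zz):
    x0,x1,y0,y1=box; s=np.zeros(d.shape,bool); s[y0:y1,x0:x1]=1
    v,u=np.nonzero(s&m); Q=ray("top",np.c_[u,v],zz)
    r=cv2.minAreaRect(Q[:,:2].astype(np.float32)*1000); print(name,len(u),"med",np.median(Q,0).round(4),"rect",np.round(r[0],1),np.round(r[1],1),round(r[2],1)); return Q
Z=P[...,2]
blob("bar z>.116",(215,285,190,255),(Z>.1155)&(Z<.14),.124)
blob("boxtop",(215,285,190,255),(Z>.06)&(Z<.14),.068)
blob("rearm cap",(355,405,195,245),(Z>.067)&(Z<.09),.074)
blob("rearm box",(355,405,195,245),(Z>.04)&(Z<.09),.048)
for b in [(215,285,190,255),(355,405,195,245)]:
    print(np.percentile(Z[b[2]:b[3],b[0]:b[1]],[1,50,80,95,99,100]).round(4))
a=cv2.resize(p[185:260,210:290],None,fx=5,fy=5,interpolation=2);b=cv2.resize(p[185:260,345:415],None,fx=5,fy=5,interpolation=2)
cv2.imwrite("pics/crop1.png",np.hstack([a,b])[:,:,::-1])
E
```

```text
bar z>.116 190 med [0.4737 0.1813 0.124 ] rect [473.2 181.1] [13.7 83.2] 67.7
boxtop 1859 med [0.4726 0.1814 0.068 ] rect [473.3 181.4] [110.  109.8] 67.4
rearm cap 85 med [ 0.4932 -0.1494  0.074 ] rect [ 492.2 -149.4] [23.  25.3] 1.4
rearm box 943 med [ 0.4926 -0.1502  0.048 ] rect [ 492.9 -149.5] [79.9 80.1] 15.7
[-0.0048  0.0031  0.0696  0.1075  0.1251  1.1915]
[-0.0053  0.0025  0.0484  0.0611  0.0716  1.1915]
```

View pics/crop1.png

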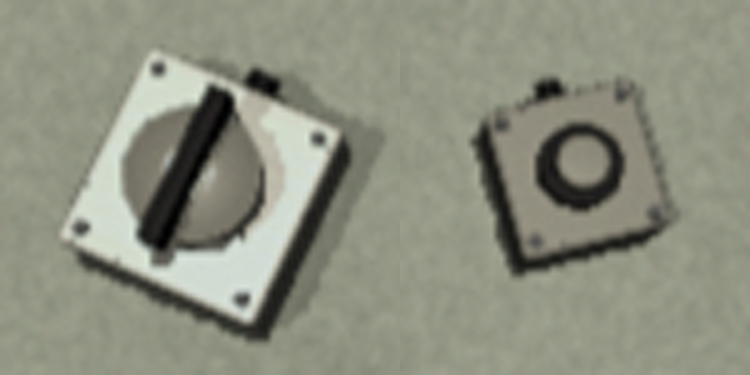

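Bar centre is (0.4733, 0.1812), its long axis at yaw -22.3°. The re-arm cap is at (0.4925, -0.1495). First I'll close the fingers and yaw so tool x is perpendicular to the bar.

```bash
python3 -m handwheel '[{"linear":[0,0,0],"dr":[0,0,-6.6],"hand":255},{"linear":[0,0,0],"dr":[0,0,-6.6],"hand":255},{"linear":[0,0,0],"dr":[0,0,-6.6],"hand":255},{"linear":[0,0,0],"dr":[0,0,-6.6],"hand":255},{"linear":[0,0,0],"dr":[0,0,-6.6],"hand":255},{"linear":[0,0,0],"dr":[0,0,-6.6],"hand":255},{"linear":[0,0,0],"dr":[0,0,-6.9],"hand":255},{"linear":[0,0,0],"dr":[0,0,0],"hand":255}]'
cat > to.py <<'E'
import sys
from h import *
s=bot.read_state();R=s["eef_rot"];p=s["ee_pos"]
print("p",p.round(4),"yaw x",np.degrees(np.arctan2(R[1,0],R[0,0])).round(1),"zax",R[:,2].round(4),"F",s["force"].round(1),"t",round(s["t"],2))
a=list(map(float,sys.argv[1:]))
for i in range(0,len(a),3):
    q=np.array(a[i:i+3]); print("shift mm",(R.T@(q-p)*1000).round(1)); p=q
E
python3 to.py 0.44 -0.3 0.24  0.4733 0.1812 0.16
```

```text
t: 0.77
ee_pos: [0.2261, -0.5823, 0.2307]
eef_rot: [[0.376, 0.927, -0.0], [0.927, -0.376, 0.001], [0.001, -0.001, -1.0]]
force: [-0.1, 0.1, -0.4]
gripper_width: -0.006
grasp_force: 0.0
p [ 0.2261 -0.5823  0.2307] yaw x 67.9 zax [-1.0e-04  1.2e-03 -1.0e+00] F [-0.1  0.1 -0.4] t 0.77
shift mm [342.   92.   -8.9]
shift mm [ 458.3 -150.2   80.6]
```

```bash
python3 -m handwheel '[{"linear":[0.0342,0.0092,-0.001],"dr":[0,0,0],"hand":255},{"linear":[0.0342,0.0092,-0.001],"dr":[0,0,0],"hand":255},{"linear":[0.0342,0.0092,-0.001],"dr":[0,0,0],"hand":255},{"linear":[0.0342,0.0092,-0.001],"dr":[0,0,0],"hand":255},{"linear":[0.0342,0.0092,-0.001],"dr":[0,0,0],"hand":255},{"linear":[0.0342,0.0092,-0.001],"dr":[0,0,0],"hand":255},{"linear":[0.0342,0.0092,-0.001],"dr":[0,0,0],"hand":255},{"linear":[0.0342,0.0092,-0.001],"dr":[0,0,0],"hand":255},{"linear":[0.0342,0.0092,-0.001],"dr":[0,0,0],"hand":255},{"linear":[0.0342,0.0092,-0.001],"dr":[0,0,0],"hand":255}]'
python3 to.py 0.4733 0.1812 0.17
```

```text
t: 1.6
ee_pos: [0.4418, -0.2993, 0.2413]
eef_rot: [[0.382, 0.924, -0.0], [0.924, -0.382, 0.0], [-0.0, -0.0, -1.0]]
force: [1.1, 0.4, 0.7]
gripper_width: -0.0
grasp_force: 0.0
p [ 0.4418 -0.2993  0.2413] yaw x 67.5 zax [-3.e-04  0.e+00 -1.e+00] F [1.1 0.4 0.7] t 1.6
shift mm [ 456.1 -154.6   71.3]
```

```bash
python3 -m handwheel '[{"linear":[0.038,-0.0129,0.003],"dr":[0,0,0],"hand":255},{"linear":[0.038,-0.0129,0.003],"dr":[0,0,0],"hand":255},{"linear":[0.038,-0.0129,0.003],"dr":[0,0,0],"hand":255},{"linear":[0.038,-0.0129,0.003],"dr":[0,0,0],"hand":255},{"linear":[0.038,-0.0129,0.003],"dr":[0,0,0],"hand":255},{"linear":[0.038,-0.0129,0.003],"dr":[0,0,0],"hand":255},{"linear":[0.038,-0.0129,0.003],"dr":[0,0,0],"hand":255},{"linear":[0.038,-0.0129,0.003],"dr":[0,0,0],"hand":255},{"linear":[0.038,-0.0129,0.003],"dr":[0,0,0],"hand":255},{"linear":[0.038,-0.0129,0.003],"dr":[0,0,0],"hand":255}]'
python3 to.py 0.4733 0.1812 0.14
```

```text
t: 2.43
ee_pos: [0.4654, 0.1016, 0.2111]
eef_rot: [[0.382, 0.924, 0.0], [0.924, -0.382, -0.0], [-0.0, 0.0, -1.0]]
force: [1.0, -0.2, -0.3]
gripper_width: -0.001
grasp_force: 0.0
p [0.4654 0.1016 0.2111] yaw x 67.5 zax [ 1.e-04 -3.e-04 -1.e+00] F [ 1.  -0.2 -0.3] t 2.43
shift mm [ 76.6 -23.2  71.1]
```

```bash
python3 -m handwheel '[{"linear":[0.038,-0.0116,0.01],"dr":[0,0,0],"hand":255},{"linear":[0.0386,-0.0116,0.02],"dr":[0,0,0],"hand":255},{"linear":[0,0,0.02],"dr":[0,0,0],"hand":255},{"linear":[0,0,0.021],"dr":[0,0,0],"hand":255},{"linear":[0,0,0],"dr":[0,0,0],"hand":255},{"linear":[0,0,0],"dr":[0,0,0],"hand":255}]'
python3 to.py 0.4733 0.1812 0.122; python3 - <<'E'
from h import *
p,d=bot.camera("wrist"); cv2.imwrite("pics/w1.png",p[:,:,::-1])
E
```

```text
t: 2.93
ee_pos: [0.4722, 0.1758, 0.1412]
eef_rot: [[0.381, 0.925, -0.002], [0.925, -0.381, -0.002], [-0.002, -0.001, -1.0]]
force: [-0.7, 0.1, -0.5]
gripper_width: 0.001
grasp_force: 0.0
p [0.4722 0.1758 0.1412] yaw x 67.6 zax [-0.0022 -0.0018 -1.    ] F [-0.7  0.1 -0.5] t 2.93
shift mm [ 5.4 -1.  19.2]
```

View pics/w1.png

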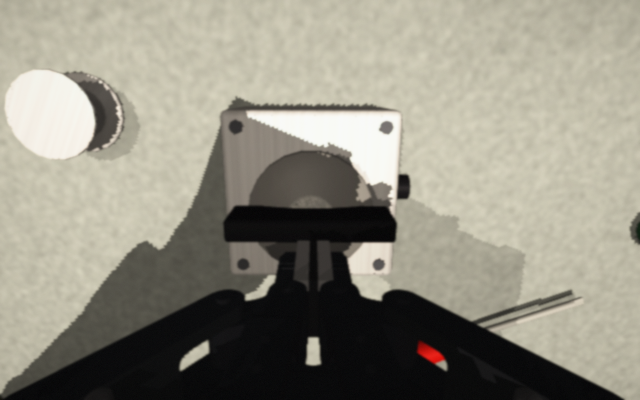

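The wrist view shows the bar running across at rows 207–240, columns 225–397. The closed tips are centred on it, but about 5 mm short in tool x. I'll correct that and press.

```bash
python3 -m handwheel '[{"linear":[0.0054,-0.001,0],"dr":[0,0,0],"hand":255},{"linear":[0,0,0.005],"dr":[0,0,0],"hand":255},{"linear":[0,0,0.005],"dr":[0,0,0],"hand":255},{"linear":[0,0,0.003],"dr":[0,0,0],"hand":255},{"linear":[0,0,0.002],"dr":[0,0,0],"hand":255},{"linear":[0,0,0.002],"dr":[0,0,0],"hand":255},{"linear":[0,0,0.001],"dr":[0,0,0],"hand":255},{"linear":[0,0,0],"dr":[0,0,0],"hand":255}]'
python3 to.py 0.4733 0.1812 0.116
```

```text
t: 3.65
ee_pos: [0.4741, 0.1816, 0.1237]
eef_rot: [[0.379, 0.925, -0.0], [0.925, -0.379, -0.0], [-0.0, 0.0, -1.0]]
force: [-0.7, -1.0, 3.1]
gripper_width: 0.002
grasp_force: 1.0
p [0.4741 0.1816 0.1237] yaw x 67.7 zax [-0.e+00 -4.e-04 -1.e+00] F [-0.7 -1.   3.1] t 3.65
shift mm [-0.7 -0.6  7.7]
```

Contact made at 0.1237. I'll press in 2 mm steps.

```bash
python3 -m handwheel '[{"linear":[0,0,0.002],"dr":[0,0,0],"hand":255},{"linear":[0,0,0.002],"dr":[0,0,0],"hand":255},{"linear":[0,0,0.002],"dr":[0,0,0],"hand":255},{"linear":[0,0,0.001],"dr":[0,0,0],"hand":255},{"linear":[0,0,0],"dr":[0,0,0],"hand":255}]'
python3 -m handwheel '[{"linear":[0,0,0.001],"dr":[0,0,0],"hand":255},{"linear":[0,0,0.001],"dr":[0,0,0],"hand":255},{"linear":[0,0,0],"dr":[0,0,0],"hand":255},{"linear":[0,0,0],"dr":[0,0,0],"hand":255}]'
```

```text
t: 4.07
ee_pos: [0.474, 0.1816, 0.1166]
eef_rot: [[0.379, 0.926, -0.0], [0.926, -0.379, -0.0], [-0.0, 0.0, -1.0]]
force: [-0.8, -0.5, 0.2]
gripper_width: 0.0
grasp_force: 0.4
t: 4.4
ee_pos: [0.4742, 0.1817, 0.1159]
eef_rot: [[0.379, 0.925, 0.001], [0.925, -0.379, -0.0], [0.0, 0.001, -1.0]]
force: [-2.4, -2.0, 13.3]
gripper_width: -0.0
grasp_force: 7.0
```

```bash
python3 -m handwheel '[{"linear":[0,0,-0.01],"dr":[0,0,0],"hand":255},{"linear":[0,0,-0.015],"dr":[0,0,0],"hand":255},{"linear":[0.01,0.015,-0.01],"dr":[0,0,0],"hand":255},{"linear":[0.015,0.018,0],"dr":[0,0,0],"hand":255},{"linear":[0,0,0],"dr":[0,0,0],"hand":255},{"linear":[0,0,0],"dr":[0,0,0],"hand":255}]'
python3 to.py 0.5143 0.1914 0.106; python3 - <<'E'
from h import *
s=bot.read_state();c=cam("wrist");p,d=bot.camera("wrist"); cv2.imwrite("pics/w2.png",p[:,:,::-1])
P=cloud("wrist",d,c); m=(P[...,2]>.108)&(P[...,2]<.13)&(np.hypot(P[...,0]-.4733,P[...,1]-.1812)<.045)&(p.max(2)<60)
Q=P[m]; print(len(Q),np.median(Q[:,2]),cv2.minAreaRect((Q[:,:2]*1000).astype(np.float32)))
E
```

```text
t: 4.9
ee_pos: [0.5151, 0.1928, 0.15]
eef_rot: [[0.38, 0.925, 0.001], [0.925, -0.38, 0.001], [0.002, 0.001, -1.0]]
force: [-0.9, -0.5, 0.1]
gripper_width: -0.002
grasp_force: 0.0
p [0.5151 0.1928 0.15  ] yaw x 67.7 zax [ 0.0013  0.0011 -1.    ] F [-0.9 -0.5  0.1] t 4.9
shift mm [-1.7 -0.2 44. ]
2570 0.11683802753490433 ((462.6194152832031, 186.01416015625), (12.732820510864258, 56.303192138671875), 67.32357788085938)
```

View pics/w2.png

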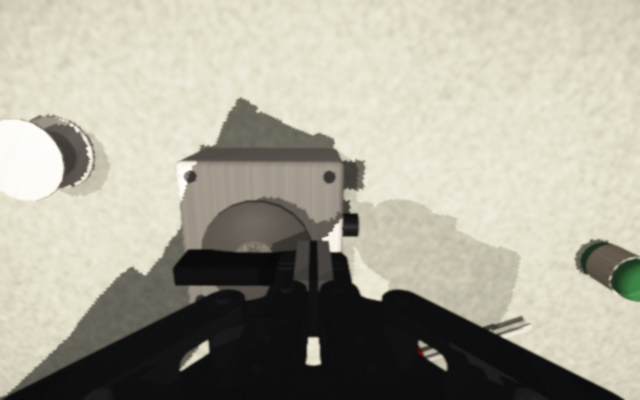

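The head is latched: the bar top is at about 0.117, at its original angle. The bar spans columns 175–300, and the tips sit on its near right end, on the camera side. Next I descend beside it.

```bash
python3 -m handwheel '[{"linear":[0,0,0.01],"dr":[0,0,0],"hand":255},{"linear":[0,0,0.01],"dr":[0,0,0],"hand":255},{"linear":[0,0,0.01],"dr":[0,0,0],"hand":255},{"linear":[0,0,0.01],"dr":[0,0,0],"hand":255},{"linear":[0,0,0.005],"dr":[0,0,0],"hand":255},{"linear":[0,0,0],"dr":[0,0,0],"hand":255},{"linear":[0,0,0],"dr":[0,0,0],"hand":255}]'
python3 -m handwheel '[{"linear":[-0.003,0,0],"dr":[0,0,0],"hand":255},{"linear":[-0.003,0,0],"dr":[0,0,0],"hand":255},{"linear":[-0.002,0,0],"dr":[0,0,0],"hand":255},{"linear":[0,0,0],"dr":[0,0,0],"hand":255}]'; python3 to.py
```

```text
t: 5.53
ee_pos: [0.5137, 0.1924, 0.1042]
eef_rot: [[0.379, 0.926, -0.001], [0.926, -0.379, -0.001], [-0.001, -0.001, -1.0]]
force: [0.3, 0.3, -0.1]
gripper_width: -0.002
grasp_force: 0.0
t: 5.87
ee_pos: [0.5113, 0.1848, 0.1052]
eef_rot: [[0.379, 0.925, 0.001], [0.925, -0.379, 0.001], [0.001, 0.001, -1.0]]
force: [0.6, 0.4, -0.0]
gripper_width: -0.001
grasp_force: 0.0
p [0.5113 0.1848 0.1052] yaw x 67.7 zax [ 9.e-04  5.e-04 -1.e+00] F [ 0.6  0.4 -0. ] t 5.87
```

```bash
python3 -m handwheel '[{"linear":[-0.0015,0,0],"dr":[0,0,0],"hand":255},{"linear":[-0.003,0.0013,0],"dr":[0,0,5],"hand":255},{"linear":[-0.003,0.0013,0],"dr":[0,0,5],"hand":255},{"linear":[0,0,0],"dr":[0,0,0],"hand":255}]'
python3 -m handwheel '[{"linear":[-0.003,0.0013,0],"dr":[0,0,5],"hand":255},{"linear":[-0.003,0.0013,0],"dr":[0,0,5],"hand":255},{"linear":[-0.003,0.0013,0],"dr":[0,0,5],"hand":255},{"linear":[-0.003,0.0013,0],"dr":[0,0,5],"hand":255},{"linear":[0,0,0],"dr":[0,0,0],"hand":255}]'; python3 to.py
```

```text
t: 6.2
ee_pos: [0.5115, 0.1787, 0.1055]
eef_rot: [[0.535, 0.845, 0.003], [0.845, -0.535, 0.003], [0.004, 0.001, -1.0]]
force: [0.7, 3.7, 3.0]
gripper_width: -0.001
grasp_force: 1.7
t: 6.62
ee_pos: [0.5078, 0.1656, 0.1054]
eef_rot: [[0.791, 0.612, 0.003], [0.612, -0.791, 0.002], [0.003, 0.001, -1.0]]
force: [1.3, 2.5, 2.9]
gripper_width: 0.002
grasp_force: 1.8
p [0.5078 0.1656 0.1054] yaw x 37.8 zax [ 0.0028  0.0015 -1.    ] F [1.3 2.5 2.9] t 6.62
```

Force matches the turning torque and the turn is about 0.5 rad. Now I back off, lift and look.

```bash
python3 -m handwheel '[{"linear":[0.004,0,0],"dr":[0,0,0],"hand":255},{"linear":[0.006,0,0],"dr":[0,0,0],"hand":255},{"linear":[0.005,0,-0.005],"dr":[0,0,0],"hand":255},{"linear":[0.005,0,-0.015],"dr":[0,0,0],"hand":255},{"linear":[0.015,0.005,-0.025],"dr":[0,0,0],"hand":255},{"linear":[0.015,0.005,-0.025],"dr":[0,0,0],"hand":255},{"linear":[0,0,-0.02],"dr":[0,0,0],"hand":255},{"linear":[0,0,0],"dr":[0,0,0],"hand":255}]'
python3 to.py 0.4925 -0.1495 0.19 ; python3 - <<'E'
from h import *
p,d=bot.camera("scene");P=cloud("scene",d)
cv2.imwrite("pics/s2.png",cv2.resize(p[150:270,340:480],None,fx=5,fy=5,interpolation=2)[:,:,::-1])
r=np.hypot(P[...,0]-.4733,P[...,1]-.1812)
m=(r<.042)&(P[...,2]>.1)&(P[...,2]<.135);Q=P[m];print("scene",len(Q),np.percentile(Q[:,2],[50,80,90,95,98]).round(4))
# same statistic before
d0=np.load("pics/scene1.npz")["d"];P0=cloud("scene",d0);r=np.hypot(P0[...,0]-.4733,P0[...,1]-.1812)
Q=P0[(r<.042)&(P0[...,2]>.1)&(P0[...,2]<.135)];print("before",len(Q),np.percentile(Q[:,2],[50,80,90,95,98]).round(4))
E
```

```text
t: 7.28
ee_pos: [0.5557, 0.1883, 0.1989]
eef_rot: [[0.79, 0.613, 0.007], [0.613, -0.79, 0.003], [0.007, 0.002, -1.0]]
force: [-0.2, 0.5, 0.1]
gripper_width: 0.001
grasp_force: 0.0
p [0.5557 0.1883 0.1989] yaw x 37.8 zax [ 0.0072  0.0026 -1.    ] F [-0.2  0.5  0.1] t 7.28
shift mm [-256.9  228.3    7.5]
scene 281 [0.1083 0.1214 0.1238 0.1245 0.1253]
before 351 [0.1097 0.1231 0.1242 0.1249 0.1258]
```

View pics/s2.png

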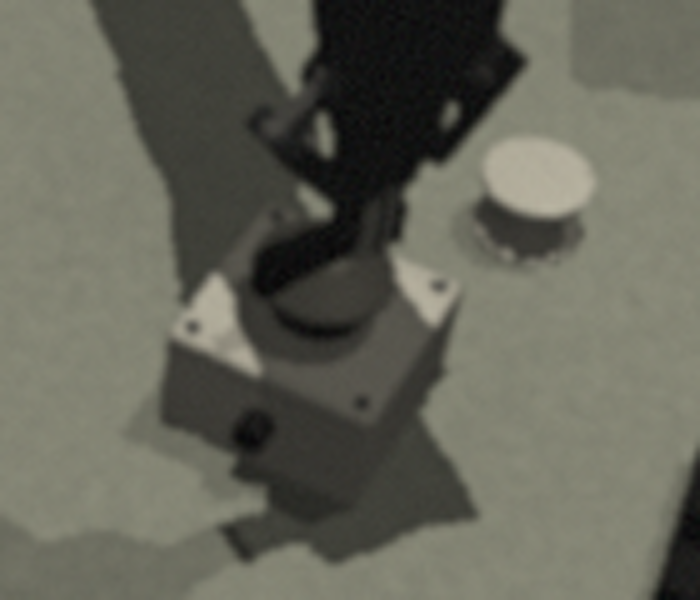

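The crop shows the bar turned and the head raised: its top is back at 0.124, as before. I'll move to the re-arm box and confirm from the top camera.

```bash
python3 -m handwheel '[{"linear":[-0.0257,0.0228,0],"dr":[0,0,0],"hand":255},{"linear":[-0.0257,0.0228,0],"dr":[0,0,0],"hand":255},{"linear":[-0.0257,0.0228,0],"dr":[0,0,0],"hand":255},{"linear":[-0.0257,0.0228,0],"dr":[0,0,0],"hand":255},{"linear":[-0.0257,0.0228,0],"dr":[0,0,0],"hand":255},{"linear":[-0.0257,0.0228,0],"dr":[0,0,0],"hand":255},{"linear":[-0.0257,0.0228,0],"dr":[0,0,0],"hand":255},{"linear":[-0.0257,0.0228,0],"dr":[0,0,0],"hand":255},{"linear":[-0.0257,0.0228,0],"dr":[0,0,0],"hand":255},{"linear":[-0.0257,0.0228,0],"dr":[0,0,0],"hand":255}]'
python3 -m handwheel '[{"linear":[0,0,0.03],"dr":[0,0,0],"hand":255},{"linear":[0,0,0.03],"dr":[0,0,0],"hand":255},{"linear":[0,0,0.03],"dr":[0,0,0],"hand":255},{"linear":[0,0,0],"dr":[0,0,0],"hand":255},{"linear":[0,0,0],"dr":[0,0,0],"hand":255}]'
python3 to.py 0.4925 -0.1495 0.077; python3 - <<'E'
from h import *
p,d=bot.camera("top");P=cloud("top",d);Z=P[...,2]
r=np.hypot(P[...,0]-.4733,P[...,1]-.1812)
for lo in(.112,.1155,.12):
    m=(r<.046)&(Z>lo)&(Z<.14);v,u=np.nonzero(m);print(lo,len(u),np.median(Z[m]),cv2.minAreaRect((ray("top",np.c_[u,v],.124)[:,:2]*1000).astype(np.float32)))
E
```

```text
t: 8.17
ee_pos: [0.4867, -0.1518, 0.1937]
eef_rot: [[0.79, 0.613, -0.004], [0.613, -0.79, 0.0], [-0.003, -0.002, -1.0]]
force: [0.6, -0.6, 0.1]
gripper_width: -0.004
grasp_force: 0.0
t: 8.58
ee_pos: [0.4866, -0.1499, 0.1033]
eef_rot: [[0.79, 0.613, -0.006], [0.613, -0.79, 0.001], [-0.004, -0.004, -1.0]]
force: [-0.0, 0.2, -0.2]
gripper_width: -0.0
grasp_force: 0.0
p [ 0.4866 -0.1499  0.1033] yaw x 37.8 zax [-5.8e-03  9.0e-04 -1.0e+00] F [-0.   0.2 -0.2] t 8.58
shift mm [ 5.   3.4 26.3]
0.112 201 0.1235423139218687 ((472.99359130859375, 181.0159912109375), (14.674192428588867, 82.9888687133789), 38.07953643798828)
0.1155 190 0.12369968487383584 ((473.4276123046875, 181.34950256347656), (13.38203239440918, 82.9036865234375), 38.73708724975586)
0.12 174 0.12386996265159952 ((473.5787048339844, 181.4715576171875), (12.907745361328125, 82.92407989501953), 38.587039947509766)
```

The head is twisted 0.51 rad and back up (median 0.1237). Now I press the re-arm button.

```bash
python3 -m handwheel '[{"linear":[0.005,0.0034,0.005],"dr":[0,0,0],"hand":255},{"linear":[0,0,0.01],"dr":[0,0,0],"hand":255},{"linear":[0,0,0.008],"dr":[0,0,0],"hand":255},{"linear":[0,0,0.004],"dr":[0,0,0],"hand":255},{"linear":[0,0,0.002],"dr":[0,0,0],"hand":255},{"linear":[0,0,0.002],"dr":[0,0,0],"hand":255},{"linear":[0,0,0.002],"dr":[0,0,0],"hand":255},{"linear":[0,0,0],"dr":[0,0,0],"hand":255}]'
python3 -m handwheel '[{"linear":[0,0,0.001],"dr":[0,0,0],"hand":255},{"linear":[0,0,0.001],"dr":[0,0,0],"hand":255},{"linear":[0,0,0],"dr":[0,0,0],"hand":255},{"linear":[0,0,0],"dr":[0,0,0],"hand":255}]'; python3 to.py
```

```text
t: 9.3
ee_pos: [0.4946, -0.1499, 0.0716]
eef_rot: [[0.791, 0.612, -0.0], [0.612, -0.791, -0.0], [-0.0, -0.0, -1.0]]
force: [-0.7, -0.3, 0.9]
gripper_width: 0.0
grasp_force: 0.0
t: 9.63
ee_pos: [0.4949, -0.15, 0.07]
eef_rot: [[0.791, 0.612, 0.0], [0.612, -0.791, -0.0], [0.0, 0.0, -1.0]]
force: [-0.7, 0.0, 2.1]
gripper_width: 0.0
grasp_force: 0.7
p [ 0.4949 -0.15    0.07  ] yaw x 37.7 zax [ 4.e-04 -2.e-04 -1.e+00] F [-0.7  0.   2.1] t 9.63
```

```bash
python3 -m handwheel '[{"linear":[0,0,0.001],"dr":[0,0,0],"hand":255},{"linear":[0,0,0.001],"dr":[0,0,0],"hand":255},{"linear":[0,0,0],"dr":[0,0,0],"hand":255},{"linear":[0,0,0],"dr":[0,0,0],"hand":255}]';python3 -m handwheel '[{"linear":[0,0,0.001],"dr":[0,0,0],"hand":255},{"linear":[0,0,0.0005],"dr":[0,0,0],"hand":255},{"linear":[0,0,0],"dr":[0,0,0],"hand":255},{"linear":[0,0,0],"dr":[0,0,0],"hand":255}]'
```

```text
t: 9.97
ee_pos: [0.4948, -0.15, 0.0678]
eef_rot: [[0.791, 0.612, 0.0], [0.612, -0.791, -0.0], [0.0, 0.0, -1.0]]
force: [0.4, -0.3, 3.1]
gripper_width: -0.002
grasp_force: 1.3
t: 10.3
ee_pos: [0.4949, -0.15, 0.0663]
eef_rot: [[0.791, 0.612, 0.0], [0.612, -0.791, -0.0], [0.0, 0.0, -1.0]]
force: [0.2, -0.2, 4.2]
gripper_width: -0.002
grasp_force: 1.7
```

The force is still rising with the spring, with no hard stop yet. I'll go a little further.

```bash
python3 -m handwheel '[{"linear":[0,0,0.001],"dr":[0,0,0],"hand":255},{"linear":[0,0,0],"dr":[0,0,0],"hand":255},{"linear":[0,0,0],"dr":[0,0,0],"hand":255}]';python3 -m handwheel '[{"linear":[0,0,0.001],"dr":[0,0,0],"hand":255},{"linear":[0,0,0],"dr":[0,0,0],"hand":255},{"linear":[0,0,0],"dr":[0,0,0],"hand":255}]'
```

```text
t: 10.55
ee_pos: [0.4949, -0.1499, 0.0653]
eef_rot: [[0.791, 0.612, 0.0], [0.612, -0.791, -0.0], [0.0, 0.0, -1.0]]
force: [-0.6, -0.2, 4.1]
gripper_width: -0.003
grasp_force: 2.0
t: 10.8
ee_pos: [0.4949, -0.15, 0.0643]
eef_rot: [[0.791, 0.612, 0.0], [0.612, -0.791, -0.0], [0.0, 0.0, -1.0]]
force: [0.5, -0.9, 3.8]
gripper_width: -0.006
grasp_force: 2.3
```

```bash
python3 - <<'E'
from h import *
p,d=bot.camera("scene");P=cloud("scene",d)
cv2.imwrite("pics/s3.png",cv2.resize(p[130:250,200:340],None,fx=5,fy=5,interpolation=2)[:,:,::-1])
print(bot.read_state()["force"],bot.read_state()["ft_torque"],bot.read_state()["ee_pos"])
E
```

```text
[ 0.17254944 -0.68592828  4.98436545] [-0.10372944 -0.01906646 -0.00717934] [ 0.49485881 -0.15000217  0.06431292]
```

View pics/s3.png

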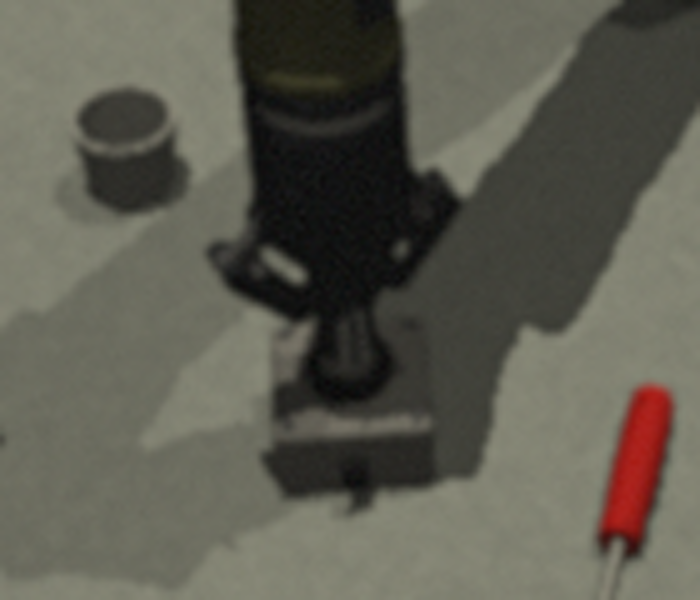

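The tips are on the cap and the screwdriver and cup are undisturbed, but the travel can't be read from this view. Force is still only about 4–5 N, so I'll go on in small steps until there is a clear stop.

```bash
python3 -m handwheel '[{"linear":[0,0,0.001],"dr":[0,0,0],"hand":255},{"linear":[0,0,0],"dr":[0,0,0],"hand":255},{"linear":[0,0,0],"dr":[0,0,0],"hand":255}]' | grep -E 'pos|force';python3 -m handwheel '[{"linear":[0,0,0.001],"dr":[0,0,0],"hand":255},{"linear":[0,0,0],"dr":[0,0,0],"hand":255},{"linear":[0,0,0],"dr":[0,0,0],"hand":255}]'| grep -E 'pos|force'
```

```text
ee_pos: [0.4949, -0.15, 0.064]
force: [-0.9, -0.4, 12.3]
grasp_force: 5.7
ee_pos: [0.4949, -0.15, 0.0638]
force: [-2.9, 0.1, 20.2]
grasp_force: 10.1
```

Clear hard stop at 0.064, so the button is fully in. Releasing.

```bash
python3 -m handwheel '[{"linear":[0,0,-0.004],"dr":[0,0,0],"hand":255},{"linear":[0,0,-0.006],"dr":[0,0,0],"hand":255},{"linear":[0,0,-0.015],"dr":[0,0,0],"hand":255},{"linear":[0,0,-0.03],"dr":[0,0,0],"hand":255},{"linear":[0,0,-0.03],"dr":[0,0,0],"hand":255},{"linear":[-0.03,0.02,-0.02],"dr":[0,0,0],"hand":255},{"linear":[-0.03,0.02,0],"dr":[0,0,0],"hand":255},{"linear":[-0.03,0.02,0],"dr":[0,0,0],"hand":255},{"linear":[-0.03,0.02,0],"dr":[0,0,0],"hand":255},{"linear":[-0.03,0.02,0],"dr":[0,0,0],"hand":255}]'
python3 -m handwheel '[{"linear":[-0.03,0.02,0],"dr":[0,0,0],"hand":255},{"linear":[-0.03,0.02,0],"dr":[0,0,0],"hand":255},{"linear":[-0.03,0.02,0],"dr":[0,0,0],"hand":255},{"linear":[0,0,0],"dr":[0,0,0],"hand":255}]' | grep pos
python3 - <<'E'
from h import *
p,d=bot.camera("top");cv2.imwrite("pics/top2.png",p[:,:,::-1]);d0=np.load("pics/top1.npz")["d"]
for n,D in(("before",d0),("now",d)):
    P=cloud("top",D);Z=P[...,2]
    r=np.hypot(P[...,0]-.4925,P[...,1]+.1495);m=r<.010;print(n,"cap",np.median(Z[m]).round(4),m.sum(),"boxtop",np.median(Z[(r>.028)&(r<.037)]).round(4))
    r=np.hypot(P[...,0]-.4733,P[...,1]-.1812);m=(r<.046)&(Z>.112)&(Z<.14);print("bar",np.median(Z[m]).round(4))
E
```

```text
t: 12.18
ee_pos: [0.4359, -0.3219, 0.1671]
eef_rot: [[0.79, 0.612, -0.001], [0.612, -0.79, 0.001], [-0.0, -0.001, -1.0]]
force: [0.8, -0.4, -0.2]
gripper_width: 0.002
grasp_force: 0.0
ee_pos: [0.3969, -0.4324, 0.1665]
before cap 0.0701 48 boxtop 0.048
bar 0.1228
now cap 0.0699 46 boxtop 0.0478
bar 0.1233
```

View pics/top2.png

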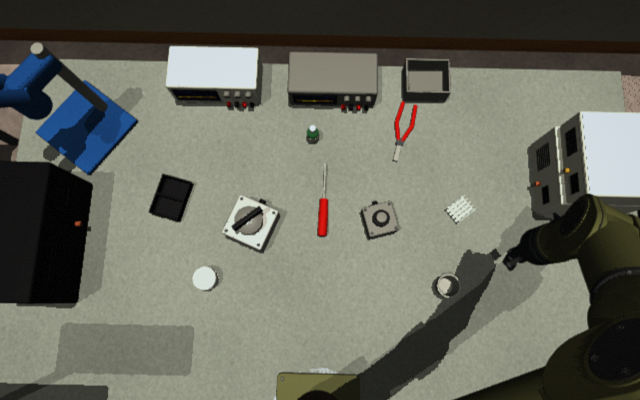

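The final top view shows the bar turned at (248,219) and the re-arm button at (380,218), with the bystanders unmoved and the arm clear. The cap's real top is 0.070 when out, so the stop at 0.064 is its full 6 mm, and it has sprung back.

```bash
python3 -c "
from bench import bot
print(bot.finish_job())"
```

```text
the job is handed in; nothing more can be done
None
```

The job is done and handed in: the stop button was pressed until it latched, twisted about 0.5 rad clockwise until it came back up, and the re-arm button was then pressed fully in and sprang back, with nothing else on the bench visibly moved.

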